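# Change over the drying trays

### The arm

A 6-joint arm with a two-finger parallel gripper is mounted at the origin on the work surface. World frame = base frame: x ahead of the robot, y to its left, z up, the work surface at z = 0. Lengths are in mm, angles in rad, forces in N, time in s.
With the tool pointing down it reaches from about 325 to 850 mm from the base axis. Payload 15.5 kg.
Tool frame: the origin (TCP) lies on the centre line of the jaws, within the pads' length; the fingertips stand 17 mm ahead of it and the grasp point (between the pads) lies 2 mm behind it; z points along the fingers, y is the line along which they close (so a half turn about z gives the same grasp; the last joint's range is limited). The gripper opens to 91 mm and grips with 3 to 60 N. Pads are 32 mm wide; open, the fingers measure 118 mm over their backs; the gripper's body (76 mm by 178 mm) begins 60 mm behind the grasp point.
Start: joints at [1.161, 0.494, 1.345, -0, 1.302, -0.096], TCP at [192.917, 594.482, 230.915] pointing down, gripper open.
Joint ranges: [-2.91, 2.91], [-0.82, 2.16], [0.22, 2.67], [-1.22, 4.37], [0.12, 2.79], [-3.08, 3.08]. Speed limits (rad/s): [1.89, 1.89, 2.57, 3.01, 3.01, 3.01].

### API

Orientations are given as a rotation vector (axis times angle).
In Python, from rig import readout, vision, workorder gives the robot as it stands. The module is installed in compiled form; this text tells all that it offers.
- The arm moves only by the shell command python3 -m inch 'ROWS' [OPENING] [FORCE]. ROWS is JSON, one flat list of numbers, 6 for each row, row after row: the shift along the world's x, y, z in units of 0.025 m (1.0 is 0.025 m), then the turn, a rotation vector about the world's x, y, z in units of 360 degrees (1.0 is 360 degrees). A call has 1 to 20 rows; each row shifts and turns the commanded pose from where the row before left it; what a row does not reach is not made up. A row lasts 1/12 s, in which the tool goes at most 41.7 mm and 7.16 degrees, less where a joint would pass 70% of its speed; a pose out of reach is approached as far as the arm can. A call with a number of a shift or a turn outside -1 to 1 is refused whole. A call with a gripper value outside its range is refused whole. OPENING is the opening, from -1 (shut) to 1 (fully open), set as the call begins (- or left out, the last holds). The fingers move at their own pace and stop on an object; FORCE is the grip in N (left out, the last holds). Time passes only in rows, so rows that do not move let the fingers close. It gives the time, the measured TCP pose, the force, the opening and the grip force at its end, in the units of the state.
- readout.get_obs(): the state, without advancing time (a new reading comes with each control period).
- vision.get_image(name): name is "scene" or "top" or "wrist"; returns a dict with "pixels" (480x640x3 uint8, red, green, blue), "fx", "fy", "cx", "cy" (pixels), "R" (3x3) and "t" (3): a world point X has camera coordinates R X + t. Camera axes: x right, y down, z forward; pixel columns grow to the right and rows downward; lengths in mm; the calibration is good to about 2 mm. A picture is of the moment at which its call begins. There is no depth.
- workorder.close_job(): hands the job in; it is judged then, once.
Trained networks look in a picture, given as the dict that the camera call returned (one of the last four; its "shot" number tells which), for a name from the list of things; names that differ only in an ending like _2 or _b are one class to them, and where a whole thing is asked for, a point or a joint stands for the part that bears it (a point fixed in the world has none). Each returns a list of dicts, best first, with "conf" (0 to 1); they miss things now and then, are a little off and sometimes report something else, mostly with a low value. They report only what shows in the picture. A call takes as long as a camera call. They do not tell look-alikes from the thing itself.
- vision.recognise(target, picture): "point" ([x, y, z] in mm, in world coordinates, good to about 4 mm: the middle of the surface that is visible of it).
- vision.outline_of(target, picture): "region" (480x640 bool, what is visible of it).
- vision.place_of(target, picture): "point" ([x, y, z] in mm, in world coordinates, good to about 4 mm: a listed point, or the origin of a listed thing).
The state is a dict: "time": time; "joints": joint angles; "joint_velocities": joint speeds; "joint_efforts": joint torques, N m; "ee_pos": TCP position; "eef_rot": TCP orientation; "wrist_force": force on the tool from outside, world axes, zero at the start; "torque": the same for the moment, N m; "opening": finger opening in mm; "grip_force": force on a finger pad.
Only numpy, scipy, OpenCV 4.12 (cv2) and the standard library are available. Lean on these libraries where they do the work, as an engineer would, in place of code of your own. Each camera call takes 0.05 s, during which the arm holds its last target. There are 200 camera calls.

### The job

Change over the trays of the drying rack, using only the fingertips: slide the drawn-out tray with the plaster moulds fully home, and hook behind the front lip of the tray with the two bowls and draw it out all the way to its stop, with both bowls still standing on it. Do not grip the lips or touch, lift or tip any of the ware, and leave the plates' tray and the things on the bench where they are. The order of the two does not matter; finish clear of everything.

Things in the scene. Friction and masses are not known exactly. Their poses are not given: they have to be found in the camera images.
- rack: low steel drying rack fixed to the bench, 465 mm wide (y), 290 mm deep (x), open above, carrying three plywood trays side by side at 145 mm pitch, in varying order. Origin: front centre on the bench; x points into the rack, y to its left. Tray floors lie 118 mm and lip tops 150 mm above the bench; no part of the frame stands higher than 135 mm. Home, a lip stands 20 mm in front of the steel runners
- tray_bowls (a joint): how far the drying tray carrying the two bowls is drawn out of the rack, m: 0 = fully home against the rear bar, 0.140 = fully out against its stop. It slides with about 2.5 N of friction (plus 6 N per m/s), cannot lift or come off, and stays where it is left. Starts nearly home
- tray_bowls_lip (a point): centre of the top edge of the front lip of the tray with the two bowls; moves with it. The lip is an upright wooden batten across the tray's front, 130 mm wide (y), 15 mm thick (x), top 32 mm above the tray floor, which reaches 265 mm back from it with side battens 8 mm thick and 12 mm high. Axes: x straight into the rack (the tray draws out along -x), z up
- tray_moulds (a joint): how far the drying tray carrying the two plaster moulds is drawn out of the rack, m: 0 = fully home against the rear bar, 0.140 = fully out against its stop. It slides with about 2.5 N of friction (plus 6 N per m/s), cannot lift or come off, and stays where it is left. Starts well out
- tray_moulds_lip (a point): centre of the top edge of the front lip of the tray with the two plaster moulds; moves with it. The lip is an upright wooden batten across the tray's front, 130 mm wide (y), 15 mm thick (x), top 32 mm above the tray floor, which reaches 265 mm back from it with side battens 8 mm thick and 12 mm high. Axes: x straight into the rack (the tray draws out along -x), z up
- tray_plates (a joint): how far the drying tray carrying the two plates is drawn out of the rack, m: 0 = fully home against the rear bar, 0.140 = fully out against its stop. It slides with about 2.5 N of friction (plus 6 N per m/s), cannot lift or come off, and stays where it is left. Starts nearly home
- tray_plates_lip (a point): centre of the top edge of the front lip of the tray with the two plates; moves with it. The lip is an upright wooden batten across the tray's front, 130 mm wide (y), 15 mm thick (x), top 32 mm above the tray floor, which reaches 265 mm back from it with side battens 8 mm thick and 12 mm high. Axes: x straight into the rack (the tray draws out along -x), z up
- bowl_1: open terracotta bowl, 76 mm across, 45 mm high, the front one: between the lip's inner face and it 55 mm or more are free; loose, stands on the bowls' tray; origin at the centre of its underside
- bowl_2: the same kind of bowl, the rear one; loose, stands on the bowls' tray; origin at the centre of its underside
- mould_1: solid white plaster mould, a plain cylinder 62 mm across, 70 mm high, the front one; loose, stands on the moulds' tray; origin at the centre of its underside
- mould_2: the same kind of mould, the rear one; loose, stands on the moulds' tray; origin at the centre of its underside
- plate_1: shallow terracotta plate, 96 mm across, 16 mm high; loose, stands on the plates' tray; origin at the centre of its underside
- plate_2: shallow terracotta saucer, 60 mm across, 15 mm high; loose, stands on the plates' tray; origin at the centre of its underside
- pestle_1: terracotta pestle standing on the bench in front of the rack, 44 mm across the foot, 82 mm high (the trays, whose undersides are 98 mm up at the lowest cleat, pass over it); origin under its centre
- pestle_2: a second pestle like it
- rib: flat wooden potter's rib lying on the bench, 118 x 45 x 8 mm; origin under its body
- slip_bottle: clear plastic bottle, 60 mm across, 150 mm high, on the bench to the right; origin under its centre
- mug: white mug, 80 mm across, 85 mm high, on the bench to the left; origin under its centre
Not all that is in view belongs to the job. Leave any green look-alike of the bowl_2 alone.

How it is judged (in metres and radians):
At the end, for the whole second after the job is handed in: The bowls' tray is drawn out to within 10 mm of its stop, the moulds' tray is pushed to within 10 mm of fully home, the plates' tray is still in; all three are at rest, and every bowl, mould and plate stands upright (within 0.15 rad) on its own tray (value of joint tray_bowls above 0.13 m and value of joint tray_moulds below 0.01 m and value of joint tray_plates below 0.03 m and not (velocity of joint tray_bowls above 0.01 m/s or velocity of joint tray_bowls below -0.01 m/s) and not (velocity of joint tray_moulds above 0.01 m/s or velocity of joint tray_moulds below -0.01 m/s) and not (velocity of joint tray_plates above 0.01 m/s or velocity of joint tray_plates below -0.01 m/s) and x of bowl_1 in the frame of tray_bowls_lip between 0.03 and 0.27 m and y of bowl_1 in the frame of tray_bowls_lip between -0.06 and 0.06 m and z of bowl_1 in the frame of tray_bowls_lip between -0.038 and -0.024 m and angle between each of bowl_1, bowl_2, mould_1, mould_2, plate_1, plate_2's own z axis and vertical below 0.15 rad and linear speed of each of bowl_1, bowl_2, mould_1, mould_2, plate_1, plate_2 below 0.02 m/s and x of bowl_2 in the frame of tray_bowls_lip between 0.03 and 0.27 m and y of bowl_2 in the frame of tray_bowls_lip between -0.06 and 0.06 m and z of bowl_2 in the frame of tray_bowls_lip between -0.038 and -0.024 m and x of mould_1 in the frame of tray_moulds_lip between 0.03 and 0.27 m and y of mould_1 in the frame of tray_moulds_lip between -0.06 and 0.06 m and z of mould_1 in the frame of tray_moulds_lip between -0.038 and -0.024 m and x of mould_2 in the frame of tray_moulds_lip between 0.03 and 0.27 m and y of mould_2 in the frame of tray_moulds_lip between -0.06 and 0.06 m and z of mould_2 in the frame of tray_moulds_lip between -0.038 and -0.024 m and x of plate_1 in the frame of tray_plates_lip between 0.03 and 0.27 m and y of plate_1 in the frame of tray_plates_lip between -0.06 and 0.06 m and z of plate_1 in the frame of tray_plates_lip between -0.038 and -0.024 m and x of plate_2 in the frame of tray_plates_lip between 0.03 and 0.27 m and y of plate_2 in the frame of tray_plates_lip between -0.06 and 0.06 m and z of plate_2 in the frame of tray_plates_lip between -0.038 and -0.024 m); the robot touches nothing.
It fails at once if the ware on a tray is touched by the robot (contact force between any of the fingers, the arm and bowl_1 above 1 N or contact force between any of the fingers, the arm and bowl_2 above 1 N or contact force between any of the fingers, the arm and mould_1 above 1 N or contact force between any of the fingers, the arm and mould_2 above 1 N or contact force between any of the fingers, the arm and plate_1 above 1 N or contact force between any of the fingers, the arm and plate_2 above 1 N).
It fails at once if a piece of ware is lifted off its tray or tipped over (z of any of bowl_1, bowl_2 in the frame of tray_bowls_lip above -0.015 m or angle between any of bowl_1, bowl_2, mould_1, mould_2, plate_1, plate_2's own z axis and vertical above 0.4 rad or z of any of mould_1, mould_2 in the frame of tray_moulds_lip above -0.015 m or z of any of plate_1, plate_2 in the frame of tray_plates_lip above -0.015 m).
It fails at once if a tray's lip is gripped between the fingers instead of being hooked or pushed, or a tray is worked with the arm or the gripper's body ((contact force between the fingers and tray_bowls_c0 above 2 N and contact force between the fingers and tray_bowls_c1 above 2 N) or contact force between the arm and tray_bowls above 3 N or (contact force between the fingers and tray_moulds_c0 above 2 N and contact force between the fingers and tray_moulds_c1 above 2 N) or contact force between the arm and tray_moulds above 3 N or (contact force between the fingers and tray_plates_c0 above 2 N and contact force between the fingers and tray_plates_c1 above 2 N) or contact force between the arm and tray_plates above 3 N).
It fails at once if the plates' tray is shifted (distance of tray_plates_lip from where it was at the start of the episode above 0.015 m).
It fails at once if something standing on the bench is moved or knocked over (distance of any of pestle_1, pestle_2, rib, slip_bottle, mug from where it was at the start of the episode above 0.02 m).
It also fails if it takes over 45 s, if anything falls off the work surface, if the arm or the gripper's body presses on something with over 40 N, if the wrist force passes 120 N, or if a joint passes its speed limit or range.

## Working session

There is one attempt and no reset: what is moved stays moved. The work goes in short steps, Python scripts to look and compute and a shell command to move; the robot and the scene stay as the last step left them, time stands still between calls to the robot, and variables do not carry over. Pictures are saved under pics/ and viewed, at most 10 in all, crops included, and the job is handed in when it is done.

```bash
mkdir -p pics; python3 - <<'E'
from rig import readout, vision
import cv2,numpy as np
o=readout.get_obs();print(o['time'],o['ee_pos'],o['eef_rot'],o['opening'])
a=vision.get_image("scene");b=vision.get_image("top")
cv2.imwrite('pics/s.png',a['pixels'][:,:,::-1]);cv2.imwrite('pics/t.png',b['pixels'][:,:,::-1])
for n,p in(("scene",a),("top",b)):
  for t in ["rack","tray_bowls_lip","tray_moulds_lip","tray_plates_lip","bowl_1","mould_1","plate_1","plate_2","pestle_1","rib","slip_bottle","mug"]:
    for d in vision.place_of(t,p)[:4]:
      X=np.array(d['point']);c=p['R']@X+p['t'];print(n,t,round(d['conf'],2),X.round(),(p['fx']*c[0]/c[2]+p['cx']).round(),(p['fy']*c[1]/c[2]+p['cy']).round())
E
```

```text
0.0 [192.75609955 594.12289009 230.30620474] [-4.90873268e-01 -3.10264590e+00  1.98860646e-03] 91.17116048266254
scene rack 0.97 [611.  23.  -3.] 330.0 275.0
scene tray_bowls_lip 0.95 [617.  16. 150.] 330.0 236.0
scene tray_moulds_lip 0.9 [533. 179. 153.] 338.0 195.0
scene tray_plates_lip 0.64 [ 591. -123.  149.] 290.0 262.0
scene tray_plates_lip 0.48 [493. 435.  -1.] 370.0 191.0
scene bowl_1 0.94 [ 784. -312.    1.] 310.0 385.0
scene bowl_1 0.93 [798.  -4. 120.] 384.0 275.0
scene bowl_1 0.63 [722.  -0. 115.] 359.0 265.0
scene bowl_1 0.54 [615.  20.   0.] 330.0 275.0
scene mould_1 0.85 [653. 167. 117.] 370.0 221.0
scene mould_1 0.81 [725. 164. 120.] 392.0 230.0
scene mould_1 0.4 [ 492. -158.   -0.] 257.0 295.0
scene plate_1 0.7 [ 715. -139.  119.] 327.0 294.0
scene plate_1 0.55 [ 786. -156.  116.] 347.0 312.0
scene plate_2 0.7 [ 715. -139.  119.] 327.0 294.0
scene plate_2 0.55 [ 786. -156.  116.] 347.0 312.0
scene pestle_1 0.68 [ 492. -157.    1.] 257.0 295.0
scene pestle_1 0.53 [498.  88.   4.] 311.0 246.0
scene rib 0.45 [458. 242.  -3.] 329.0 217.0
scene slip_bottle 0.56 [ 473. -41
[... 488 characters left out ...]
bowl_1 0.92 [722.  -2. 120.] 337.0 206.0
top bowl_1 0.77 [527. -28.   3.] 343.0 298.0
top bowl_1 0.71 [ 776. -313.    1.] 461.0 207.0
top bowl_1 0.62 [803.  -1. 117.] 339.0 172.0
top mould_1 0.93 [653. 166. 117.] 261.0 231.0
top mould_1 0.61 [725. 155. 117.] 269.0 201.0
top plate_1 0.82 [ 706. -145.  116.] 400.0 216.0
top plate_1 0.76 [ 788. -156.  118.] 406.0 182.0
top plate_2 0.82 [ 706. -145.  116.] 400.0 216.0
top plate_2 0.76 [ 788. -156.  118.] 406.0 182.0
top pestle_1 0.65 [ 490. -160.   -1.] 397.0 317.0
top pestle_1 0.58 [495.  86.  -1.] 295.0 309.0
top rib 0.64 [464. 238.   0.] 230.0 317.0
top slip_bottle 0.68 [ 473. -415.   -2.] 504.0 330.0
top mug 0.85 [492. 430.   2.] 152.0 301.0
```

```bash
python3 - <<'E'
import cv2
t=cv2.imread('pics/t.png')[130:370,130:530];cv2.imwrite('pics/t2.png',cv2.resize(t,(800,480),interpolation=cv2.INTER_CUBIC))
E
```

```text
(no output)
```

View pics/t2.png

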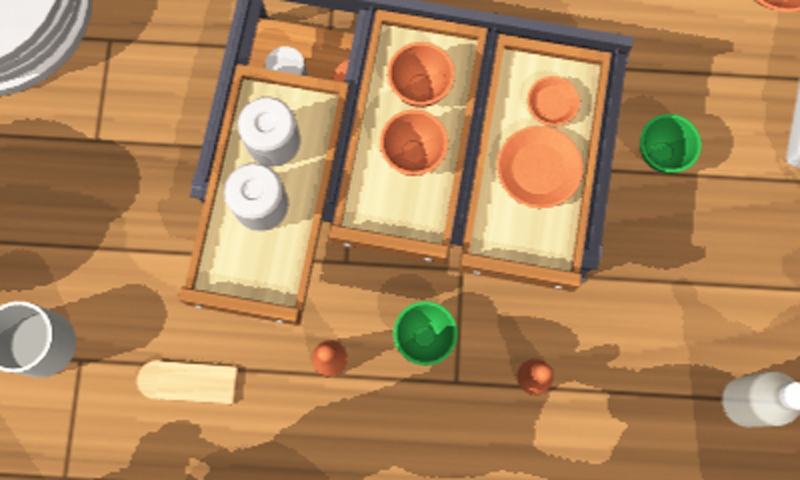

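View pics/s.png

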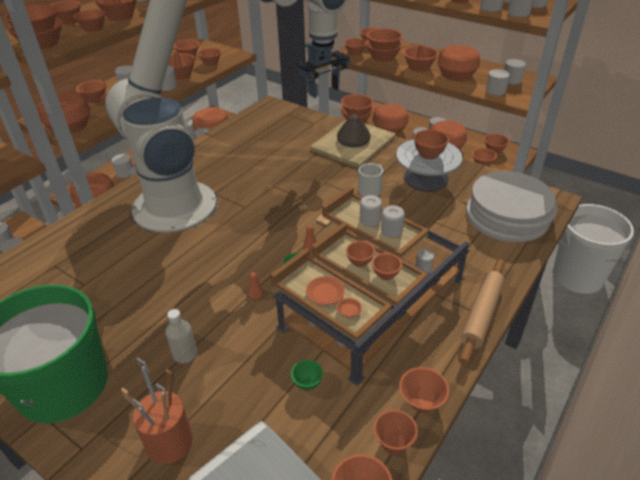

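The top crop shows:
- **Moulds tray:** left, drawn out, lip about (240,305) in the crop.
- **Bowls tray:** middle, lip about (390,243).
- **Plates tray:** right, lip about (520,270).
- **Loose items:** pestles at (330,357) and (535,377), rib at (188,382).

**Look-alikes for the bowls:** the terracotta ones on the tray at (420,73) and (413,142) are the ones I want. The green ones at (425,333) and (670,143) are decoys, and there are loose terracotta bowls far right. Next I'll measure the yaw.

```bash
cat >h.py <<'E'
import numpy as np
def ray(p,u,v,z):
    R=np.array(p['R']);t=np.array(p['t']);C=-R.T@t
    d=R.T@np.array([(u-p['cx'])/p['fx'],(v-p['cy'])/p['fy'],1]);return C+d*(z-C[2])/d[2]
E
python3 - <<'E'
from rig import vision
from h import *
import cv2
p=vision.get_image("top")
pt=lambda u,v,z:ray(p,130+u/2,130+v/2,z)[:2]
for n,a,b in(("M",(183,292),(297,314)),("B",(332,230),(453,254)),("P",(463,261),(580,281))):
  A,B=pt(*a,150),pt(*b,150);d=A-B;print(n,A.round(),B.round(),((A+B)/2).round(),np.linalg.norm(d).round(),np.degrees(np.arctan2(-d[0],d[1])).round(1))
A,B=pt(193,190,135),pt(245,0,135);print(A,B,np.degrees(np.arctan2(*(B-A)[::-1])))
A,B=pt(600,268,135),pt(630,45,135);print(A,B,np.degrees(np.arctan2(*(B-A)[::-1])))
for t in("tray_bowls","tray_moulds","tray_plates","rack"):
  for d in vision.outline_of(t,p)[:2]:
    v,u=np.nonzero(d['region']);w=np.array([ray(p,x,y,135)[:2] for x,y in zip(u,v)],np.float32)
    print(t,d['conf'],len(u),cv2.minAreaRect(w))
for v,u in((73,420),(142,413)):print(ray(p,130+u/2,130+v/2,163))
for k in range(3):
  p=vision.get_image(["top","scene","top"][k])
  print([np.round(d[0]['point']) for t in("tray_bowls_lip","tray_moulds_lip","tray_plates_lip","rack") if (d:=vision.place_of(t,p))])
E
```

```text
M [542. 235.] [525. 113.] [534. 174.] 124.0 -7.5
B [618.  83.] [600. -49.] [609.  17.] 133.0 -8.0
P [593. -60.] [ 579. -185.] [ 586. -123.] 126.0 -6.4
[657.58786332 240.43808356] [887.97540293 204.95715312] -8.755076493379848
[ 597.13955983 -209.4424276 ] [ 859.0903546  -240.71440785] -6.807815222857789
tray_bowls 0.89 5225 ((738.8846435546875, 6.735954284667969), (133.70140075683594, 282.15972900390625), 82.93995666503906)
tray_bowls 0.74 866 ((729.2003784179688, 1.0672187805175781), (72.64368438720703, 73.9328384399414), 3.47879695892334)
tray_moulds 0.74 5608 ((662.4892578125, 158.57159423828125), (136.04397583007812, 282.1119079589844), 82.118896484375)
tray_moulds 0.6 511 ((786.5816040039062, -153.54014587402344), (56.97184371948242, 56.986183166503906), 45.95550537109375)
tray_plates 0.56 4941 ((716.6903076171875, -138.02061462402344), (132.0002899169922, 280.82177734375), 83.10941314697266)
rack 0.66 6300 ((760.47021484375, 3.9790496826171875), (463.4666442871094, 282.92864990234375), 82.31758117675781)
[798.91728345  -2.19669237 163.        ]
[718.64016242   1.05059005 163.        ]
[array([616.,  18., 148.]), array([534., 177., 147.])]
[array([613.,  19., 149.]), array([533., 179., 150.]), array([ 591., -123.,  148.]), array([611.,  23.,  -1.])]
[array([616.,  18., 147.]), array([531., 176., 148.]), array([ 591., -119.,  146.]), array([492.,  84.,   0.])]
```

```bash
python3 -m inch '[0.58,-0.82,0,0,0,0.01, 0.58,-0.82,0,0,0,0.01, 0.58,-0.82,0,0,0,0.01, 0.58,-0.82,0,0,0,0, 0.58,-0.82,0,0,0,0, 0.58,-0.82,0,0,0,0, 0.58,-0.82,0,0,0,0, 0.58,-0.82,0,0,0,0, 0.58,-0.82,0,0,0,0, 0.58,-0.82,0,0,0,0, 0.58,-0.82,0,0,0,0, 0.58,-0.82,0,0,0,0, 0.58,-0.82,0,0,0,0, 0.58,-0.82,0,0,0,0, 0.58,-0.82,0,0,0,0, 0.58,-0.82,0,0,0,0, 0.58,-0.82,0,0,0,0, 0.58,-0.82,0,0,0,0, 0.58,-0.82,0,0,0,0, 0.58,-0.82,0,0,0,0]' -1 10
```

```text
time: 3.97
ee_pos: [483.6, 183.4, 231.0]
eef_rot: [0.197, 3.135, 0.0]
wrist_force: [0.2, 0.5, -0.3]
opening: 0.5
grip_force: 0.0
```

```bash
python3 -m inch '[0,0,-0.68,0,0,0, 0,0,-0.68,0,0,0, 0,0,-0.68,0,0,0, 0,0,-0.68,0,0,0, 0,0,-0.68,0,0,0, 0,0,0,0,0,0, 0,0,0,0,0,0]'; python3 - <<'E'
from rig import vision
import cv2
p=vision.get_image("scene");cv2.imwrite('pics/s2.png',cv2.resize(p['pixels'][150:330,220:460,::-1],(800,600)))
E
```

```text
time: 4.55
ee_pos: [482.6, 184.4, 145.7]
eef_rot: [-0.197, -3.134, 0.001]
wrist_force: [0.7, 0.3, 0.4]
opening: 0.6
grip_force: 0.0
```

View pics/s2.png

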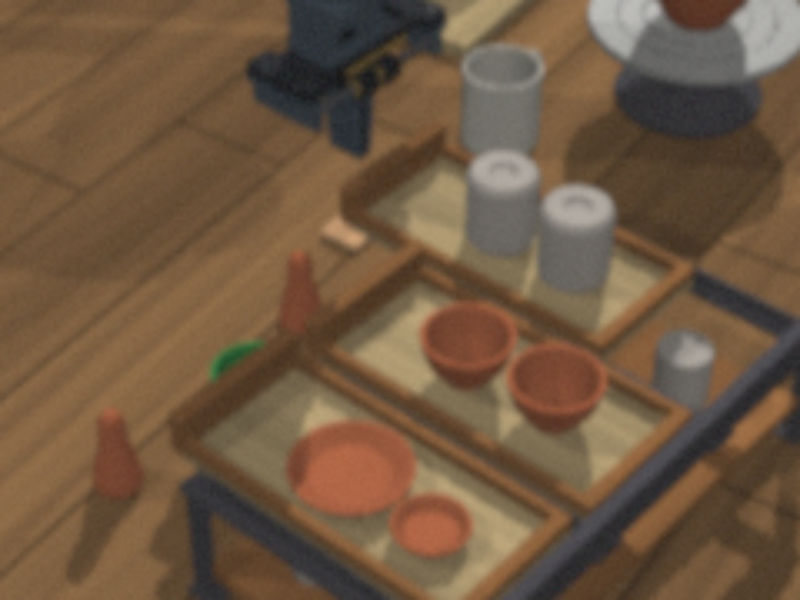

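The closed fingers, at (350,120), stand in front of the moulds' lip at (400,170), clear of everything. I'll push along the rack's x.

```bash
python3 -m inch '[0.2,-0.026,0,0,0,0, 0.2,-0.026,0,0,0,0, 0.2,-0.026,0,0,0,0, 0.1,-0.013,0,0,0,0, 0.08,-0.01,0,0,0,0, 0.08,-0.01,0,0,0,0, 0.08,-0.01,0,0,0,0, 0.1,-0.013,0,0,0,0, 0.1,-0.013,0,0,0,0, 0.1,-0.013,0,0,0,0, 0.15,-0.019,0,0,0,0, 0.2,-0.026,0,0,0,0, 0.2,-0.026,0,0,0,0]'; python3 -m inch '[0.2,-0.026,0,0,0,0, 0.2,-0.026,0,0,0,0, 0.2,-0.026,0,0,0,0, 0.2,-0.026,0,0,0,0, 0.2,-0.026,0,0,0,0, 0.2,-0.026,0,0,0,0, 0.2,-0.026,0,0,0,0, 0.2,-0.026,0,0,0,0, 0.2,-0.026,0,0,0,0, 0.2,-0.026,0,0,0,0]'
```

```text
time: 5.68
ee_pos: [528.0, 178.7, 145.8]
eef_rot: [-0.197, -3.135, -0.0]
wrist_force: [-3.1, 1.4, 0.9]
opening: 0.6
grip_force: 1.4
time: 6.52
ee_pos: [578.2, 172.1, 145.9]
eef_rot: [-0.197, -3.135, 0.0]
wrist_force: [-2.2, 1.9, 0.1]
opening: 0.2
grip_force: 1.4
```

```bash
python3 -m inch '[0.2,-0.026,0,0,0,0, 0.2,-0.026,0,0,0,0, 0.2,-0.026,0,0,0,0, 0.2,-0.026,0,0,0,0, 0.2,-0.026,0,0,0,0, 0.12,-0.016,0,0,0,0]'; for i in 1 2; do python3 -m inch '[0.08,-0.01,0,0,0,0, 0.08,-0.01,0,0,0,0]'|grep -v rot; done
```

```text
time: 7.02
ee_pos: [606.4, 168.4, 145.9]
eef_rot: [0.197, 3.135, -0.0]
wrist_force: [-2.6, 2.0, 1.2]
opening: 0.7
grip_force: 1.3
time: 7.18
ee_pos: [609.9, 168.0, 145.9]
wrist_force: [-1.8, 0.9, 0.7]
opening: 0.2
grip_force: 1.3
time: 7.35
ee_pos: [611.7, 167.7, 145.9]
wrist_force: [-26.2, 4.2, 19.1]
opening: 0.7
grip_force: 13.3
```

```bash
python3 -m inch '[-0.2,0.026,0,0,0,0, -0.5,0.065,0,0,0,0, -0.5,0.065,0,0,0,0, 0,0,0.8,0,0,0, 0,0,0.8,0,0,0, 0,0,0.8,0,0,0, 0,0,0.8,0,0,0, 0,0,0.8,0,0,0, 0.2,-0.6,0,0,0,0, 0.2,-0.6,0,0,0,0, 0.2,-0.6,0,0,0,0, 0.2,-0.6,0,0,0,0, 0,0,0,0,0,0]'; python3 - <<'E'
from rig import vision
from h import *
import cv2
e=np.array([.9917,-.1288]);n=np.array([.1288,.9917])
for c in("top","scene"):
  p=vision.get_image(c)
  if c=="top":cv2.imwrite('pics/t3.png',cv2.resize(p['pixels'][120:320,200:440,::-1],(720,600)))
  for t in("tray_bowls_lip","tray_moulds_lip","tray_plates_lip","bowl_1","mould_1"):
    for d in vision.place_of(t,p)[:2]:
      X=np.array(d['point']);print(c,t,round(d['conf'],2),X.round(),(X[:2]@e).round(1),(X[:2]@n).round(1))
E
```

```text
time: 8.43
ee_pos: [604.7, 109.0, 246.1]
eef_rot: [0.199, 3.134, -0.001]
wrist_force: [-0.2, 0.1, -1.0]
opening: 0.5
grip_force: 0.0
top tray_bowls_lip 0.65 [615.  16. 146.] 607.7 95.1
top tray_plates_lip 0.75 [ 586. -120.  149.] 596.2 -43.8
top bowl_1 0.89 [532. -24.   4.] 530.3 45.1
top bowl_1 0.88 [724.  -3. 120.] 718.1 90.0
top mould_1 0.55 [616.  16. 149.] 608.3 95.5
scene tray_bowls_lip 0.73 [613.  18. 150.] 605.7 96.3
scene tray_moulds_lip 0.91 [630. 166. 151.] 603.6 245.4
scene tray_plates_lip 0.8 [ 589. -124.  153.] 599.9 -46.6
scene tray_plates_lip 0.46 [799.  -3. 120.] 793.2 99.6
scene bowl_1 0.88 [ 781. -310.    3.] 814.9 -207.1
scene bowl_1 0.7 [722.  -1. 117.] 716.0 91.9
scene mould_1 0.83 [828. 151. 118.] 801.8 256.5
scene mould_1 0.58 [756. 156. 116.] 729.4 251.7
```

View pics/t3.png

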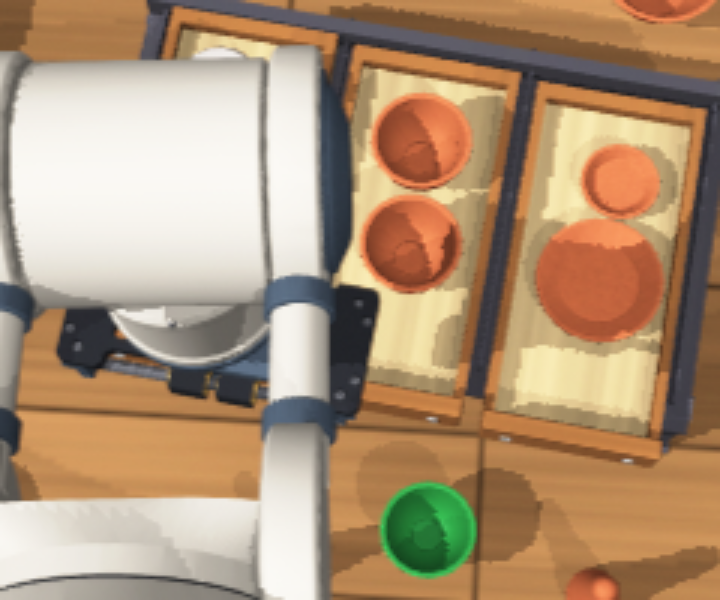

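The moulds tray is home (the push met a hard stop). In the crop the front bowl is at (411,243) and the bowls' lip at about (410,400). I'll move above the slot between them.

```bash
python3 -m inch '[0.37,-0.774,0,0,0,0, 0.37,-0.774,0,0,0,0, 0.37,-0.774,0,0,0,0, 0.37,-0.774,0,0,0,0, 0.37,-0.774,0,0,0,0, 0,0,-0.8,0,0,0, 0,0,-0.8,0,0,0, 0,0,0,0,0,0, 0,0,0,0,0,0]'; python3 - <<'E'
from rig import vision
from h import *
import cv2
p=vision.get_image("wrist");q=vision.get_image("scene")
cv2.imwrite('pics/w.png',np.hstack([cv2.resize(p['pixels'],(400,300)),cv2.resize(q['pixels'][170:320,260:460],(400,300))])[:,:,::-1])
e=np.array([.9917,-.1288]);n=np.array([.1288,.9917])
for t in("tray_bowls_lip","bowl_1"):
    for d in vision.place_of(t,p)[:3]:
      X=np.array(d['point']);print(t,round(d['conf'],2),X.round(),(X[:2]@e).round(1),(X[:2]@n).round(1))
E
```

```text
time: 9.78
ee_pos: [649.3, 14.8, 205.4]
eef_rot: [-0.197, -3.133, 0.0]
wrist_force: [0.1, 0.4, 0.8]
opening: 0.8
grip_force: 0.0
tray_bowls_lip 0.79 [608.  24. 154.] 600.2 102.3
bowl_1 0.95 [528. -27.  -4.] 526.9 41.5
```

View pics/w.png

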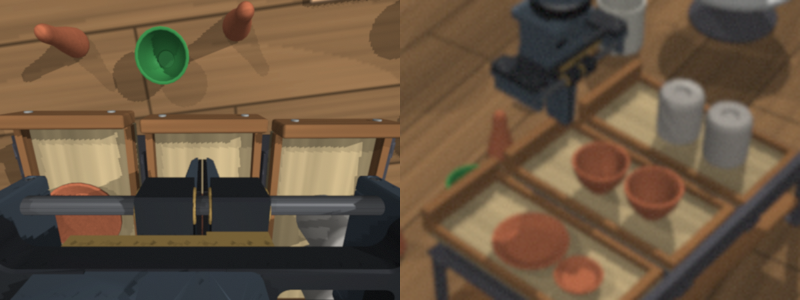

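The wrist view (left) shows the fingertips at (200,165), behind the bowls' lip at (200,125). The scene view (right) shows them in front of bowl_1. I'll descend into the slot.

```bash
python3 -m inch '[0,0,-0.6,0,0,0, 0,0,-0.6,0,0,0, 0,0,-0.6,0,0,0, 0,0,-0.6,0,0,0, 0,0,0,0,0,0]'; python3 -m inch '[-0.2,0.026,0,0,0,0, -0.1,0.013,0,0,0,0, -0.06,0.008,0,0,0,0, -0.06,0.008,0,0,0,0, -0.06,0.008,0,0,0,0, -0.06,0.008,0,0,0,0, -0.1,0.013,0,0,0,0, -0.1,0.013,0,0,0,0, -0.15,0.019,0,0,0,0, -0.15,0.019,0,0,0,0, -0.15,0.019,0,0,0,0]'
```

```text
time: 10.4
ee_pos: [648.9, 14.9, 144.2]
eef_rot: [-0.196, -3.133, 0.0]
wrist_force: [-0.4, 0.3, -0.4]
opening: 0.6
grip_force: 0.0
time: 11.32
ee_pos: [619.8, 18.6, 145.9]
eef_rot: [0.197, 3.135, -0.0]
wrist_force: [2.5, -0.7, 0.9]
opening: 0.5
grip_force: 1.4
```

```bash
python3 -m inch '[-0.18,0.023,0,0,0,0, -0.2,0.026,0,0,0,0, -0.2,0.026,0,0,0,0, -0.2,0.026,0,0,0,0, -0.2,0.026,0,0,0,0, -0.2,0.026,0,0,0,0, -0.2,0.026,0,0,0,0, -0.2,0.026,0,0,0,0, -0.2,0.026,0,0,0,0, -0.2,0.026,0,0,0,0, -0.2,0.026,0,0,0,0, -0.2,0.026,0,0,0,0, -0.2,0.026,0,0,0,0, -0.2,0.026,0,0,0,0, -0.2,0.026,0,0,0,0, -0.2,0.026,0,0,0,0, -0.2,0.026,0,0,0,0, -0.16,0.021,0,0,0,0, -0.12,0.016,0,0,0,0, -0.1,0.013,0,0,0,0]'; for i in 1 2; do python3 -m inch '[-0.08,0.01,0,0,0,0, -0.08,0.01,0,0,0,0, -0.08,0.01,0,0,0,0]'|grep -v rot; done
```

```text
time: 12.98
ee_pos: [525.8, 30.8, 146.0]
eef_rot: [0.197, 3.135, -0.0]
wrist_force: [2.3, -1.8, -0.9]
opening: 0.7
grip_force: 1.3
time: 13.23
ee_pos: [520.1, 31.5, 145.9]
wrist_force: [2.6, -2.6, 0.4]
opening: 0.5
grip_force: 1.3
time: 13.48
ee_pos: [514.1, 32.3, 146.0]
wrist_force: [1.3, -2.3, 0.9]
opening: 0.5
grip_force: 1.3
```

```bash
python3 -m inch '[-0.08,0.01,0,0,0,0, -0.08,0.01,0,0,0,0, -0.08,0.01,0,0,0,0, -0.08,0.01,0,0,0,0]'|grep -v rot; for i in 1 2; do python3 -m inch '[-0.08,0.01,0,0,0,0, -0.08,0.01,0,0,0,0]'|grep -v rot; done
```

```text
time: 13.82
ee_pos: [506.0, 33.3, 145.9]
wrist_force: [2.1, -2.4, 1.1]
opening: 0.6
grip_force: 1.3
time: 13.98
ee_pos: [504.3, 33.5, 146.2]
wrist_force: [23.9, -6.5, -19.9]
opening: 0.4
grip_force: 12.1
time: 14.15
ee_pos: [504.1, 33.6, 146.6]
wrist_force: [42.9, -9.2, -32.9]
opening: 0.7
grip_force: 22.1
```

At the stop. I'll release into the middle of the gap, lift out, and move aside.

```bash
python3 -m inch '[0.1,-0.013,0,0,0,0, 0.2,-0.026,0,0,0,0, 0.2,-0.026,0,0,0,0, 0.12,-0.016,0,0,0,0, 0,0,0,0,0,0, 0,0,0.5,0,0,0, 0,0,0.8,0,0,0, 0,0,0.8,0,0,0, 0,0,0.8,0,0,0, 0,0,0.8,0,0,0, 0,0,0.8,0,0,0]'; python3 -m inch '[-0.5,0,0.3,0,0,0, -0.8,0,0.3,0,0,0, -0.8,0,0.3,0,0,0, -0.8,0,0,0,0,0, -0.8,0,0,0,0,0, -0.3,0,0,0,0,0, 0,0,0,0,0,0]'; python3 - <<'E'
from rig import vision
from h import *
import cv2
p=vision.get_image("top");q=vision.get_image("scene")
cv2.imwrite('pics/f.png',np.hstack([cv2.resize(p['pixels'][120:345,200:500],(400,300)),cv2.resize(q['pixels'][150:330,220:460],(400,300))])[:,:,::-1])
e=np.array([.9917,-.1288]);n=np.array([.1288,.9917])
for c in(p,q):
  for t in("tray_bowls_lip","tray_moulds_lip","tray_plates_lip","bowl_1","mould_1","pestle_1"):
    for d in vision.place_of(t,c)[:2]:
      X=np.array(d['point']);print(t,round(d['conf'],2),X.round(),(X[:2]@e).round(1),(X[:2]@n).round(1))
E
```

```text
time: 15.07
ee_pos: [512.9, 32.4, 259.2]
eef_rot: [-0.197, -3.134, -0.0]
wrist_force: [-0.1, -0.0, -0.5]
opening: 0.3
grip_force: 0.0
time: 15.65
ee_pos: [412.0, 32.4, 280.9]
eef_rot: [-0.197, -3.135, -0.0]
wrist_force: [0.8, -0.1, -0.2]
opening: 0.4
grip_force: 0.0
tray_moulds_lip 0.88 [634. 165. 151.] 607.7 245.6
tray_plates_lip 0.74 [ 589. -121.  147.] 599.4 -44.1
bowl_1 0.85 [667.  16. 120.] 659.8 101.9
bowl_1 0.7 [ 777. -308.    1.] 810.0 -205.9
mould_1 0.72 [754. 154. 116.] 728.0 249.8
mould_1 0.58 [826. 144. 116.] 800.3 249.6
pestle_1 0.66 [ 489. -159.   -3.] 505.5 -94.7
tray_bowls_lip 0.6 [480.  34. 153.] 471.4 95.2
tray_bowls_lip 0.59 [610.  23.  -3.] 601.9 101.4
tray_moulds_lip 0.73 [634. 167. 150.] 606.9 246.8
tray_plates_lip 0.8 [ 590. -123.  150.] 600.5 -45.9
bowl_1 0.9 [ 786. -308.   -2.] 818.9 -204.5
bowl_1 0.68 [663.  16. 122.] 655.5 101.2
mould_1 0.92 [757. 154. 115.] 731.3 249.8
mould_1 0.83 [827. 149. 119.] 801.0 254.7
pestle_1 0.81 [ 492. -156.    4.] 508.4 -91.6
```

View pics/f.png

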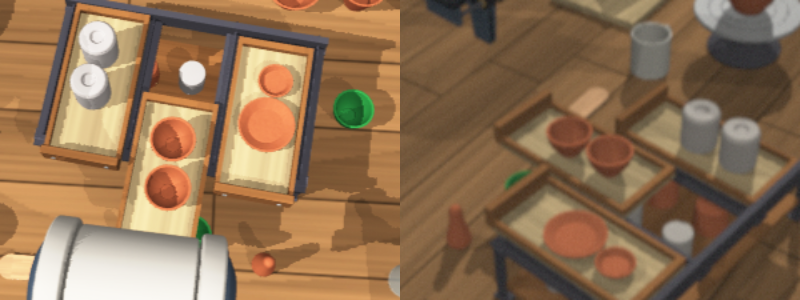

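The moulds tray is home and the bowls tray is out, with both bowls standing at (170,138) and (168,187). The plates and pestles are unmoved and the arm is clear.

```bash
python3 -c "
from rig import workorder;print(workorder.close_job())"
```

```text
the job is handed in; nothing more can be done
None
```

The job is handed in, with no verdict returned: the moulds' tray was pushed home and the bowls' tray drawn out, each until it met its stop, and the last pictures show all the ware standing, the plates' tray in place and the arm clear.

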